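# Index the dial fixture to the open junction box

### The arm

A 7-joint arm with a two-finger parallel gripper is mounted at the origin on the work surface. World frame = base frame: x ahead of the robot, y to its left, z up, the work surface at z = 0. Lengths are in m, angles in rad, forces in N, time in s.
With the tool pointing down it reaches from about 0.4 to 0.85 m from the base axis. Payload 10.4 kg.
Tool frame: the origin (TCP) lies between the finger pads; the fingertips stand 11 mm ahead of it and the grasp point (between the pads) lies 8 mm behind it (tip_reach is the distance from the TCP to the fingertips, in m); z points along the fingers, y is the line along which they close (so a half turn about z gives the same grasp; the last joint's range is limited). The gripper opens to 85 mm and grips with 20 to 120 N. Pads are 22 mm wide; open, the fingers measure 114 mm over their backs; the gripper's body (76 mm by 85 mm) begins 54 mm behind the grasp point. The pads swing forward as they close: fully open they stand 13 mm farther back than shut.
Start: joints at [-1.356, 0.332, -0.065, 1.46, 0.022, 1.35, -0.088], TCP at [0.147, 0.607, 0.242] pointing down, gripper open.
Joint ranges: [-2.6, 2.6], [-0.5, 2.12], [-1.47, 1.34], [0.16, 2.42], [-1.27, 4.41], [0.06, 2.06], [-2.6, 2.6]. Speed limits (rad/s): [2.22, 2.22, 2.79, 2.79, 3.14, 3.14, 3.14].

### API

Orientations are given as a unit quaternion [x, y, z, w].
In Python, from workcell import * gives the robot as it stands.
- The arm moves only by the shell command python3 -m inch 'ROWS' [OPENING] [FORCE]. ROWS is JSON, a list of rows, each an object with "slide": the shift along the world's x, y, z in m, a list of three; "yaw": the turn about the world's z in rad. A call has 1 to 20 rows; each row is the pose to reach, as a shift and turn from the pose commanded when the call began; what a row does not reach only later rows make up. A row lasts 1/12 s, in which the tool goes at most 41.7 mm and 7.16 degrees, less where a joint would pass 70% of its speed; a pose out of reach is approached as far as the arm can. A call with a gripper value outside its range is refused whole. OPENING is the closure in counts, from 0 (fully open) to 255 (shut), set as the call begins (- or left out, the last holds). The fingers move at their own pace and stop on an object; FORCE is the grip in N (left out, the last holds). Time passes only in rows, so rows that repeat a pose let the fingers close. It gives the time, the measured TCP pose, the force, the opening and the grip force at its end, in the units of the state.
- get_obs(): the state, without advancing time (a new reading comes with each control period).
- camera(name): name is "scene" or "side" or "wrist"; returns a dict with "frame" (384x512x3 uint8, red, green, blue), "fx", "fy", "cx", "cy" (pixels), "k1" (the pictures are not rectified: a ray, as slopes to the right and down, at radius r is drawn at 1 + k1 r^2 times it, then the intrinsics apply), "extrinsics" (4x4, takes a point from world to camera coordinates). Camera axes: x right, y down, z forward; pixel columns grow to the right and rows downward; lengths in m; the calibration is good to about 2 mm. A picture is of the moment at which its call begins. There is no depth.
- hand_in(): hands the job in; it is judged then, once.
The state is a dict: "clock": time; "joint_pos": joint angles; "joint_velocities": joint speeds; "tau": joint torques, N m; "position": TCP position; "ee_rot": TCP orientation; "ft_force": force on the tool from outside, world axes, zero at the start; "torque": the same for the moment, N m; "grip_width": opening from 0.0 (shut) to 1.0 (fully open); "grasp_force": force on a finger pad.
Only numpy, scipy, OpenCV 4.12 (cv2) and the standard library are available. Lean on these libraries where they do the work, as an engineer would, in place of code of your own. Each camera call takes 0.05 s, during which the arm holds its last target. There are 200 camera calls.

### The job

One of the four junction boxes on the rotary dial fixture still has its lid off. Pull up the sprung index pin by its knob, turn the dial until that open box stands at the front station (the side nearest the robot), and let the pin spring fully home into the hole there. All four boxes stay seated in their nests, and the other things on the bench are left where they lie.

Things in the scene. Friction and masses are not known exactly. Their poses are not given: they have to be found in the camera images.
- index_base: Fixed round aluminium base of the dial fixture, 300 mm across, 20 mm thick, flat on the bench (two feet reach 187 mm from the centre). Origin: centre of its underside, on the dial's vertical axis. Its -x points to the front station on the robot's side (within 0.25 rad of world -x); +y left, -y right, +x back station. Four 13 mm index holes in its top, 125 mm from the axis, midway between the stations.
- dial_top (a point): Centre of the dial's top face, z = 38 mm, turning with the dial. The dial: dark anodised plate 216 mm across, 12 mm thick, with four nests 90 degrees apart centred 70 mm from the axis, each of four black rails 9 mm high (62 mm opening). A 40 mm wide lug, midway between two nests, reaches 145 mm from the axis and carries the index pin 125 mm from the axis. Its x axis equals the base's at dial = 0.
- dial (a joint): Angle of the dial about the vertical axis, rad, positive anticlockwise from above, 0 at the start (nests at the four stations, pin in the front-left hole); it can turn 3.4 rad either way. Only the pin holds it; when free it takes about 1 N at the knob to turn, and stays where it is left.
- plunger (a joint): Lift of the sprung pin, m: 0 = fully home, 0.014 = upper stop. The pin slides vertically in the lug and travels with the dial. Above 0.0115 the dial is free; let go between holes it rests on the plate at 0.011 and drops in when it comes over a hole. The spring pushes down with 5 N home, 8.5 N fully up (plus 1 N weight) and pulls the dial in line if the pin is within 3 mm of the hole's centre.
- knob_grip (a point): Middle of the black mushroom knob on the pin's vertical axis, where it is pinched from above; z = 100 mm with the pin home, rises with it. Knob: round, 31 mm across from z = 94 to 108, 23 to 25 mm across from z = 81 to 88, top at 115 mm. It spins freely on the pin, so the gripper need not turn with the dial. Below it is a steel sleeve 19 mm across, up to z = 78 mm, fixed to the lug.
- pin_tip (a point): Lower end of the index pin (10 mm thick, round nose, steel), on its axis; z = 9 mm when home, 11 mm below the base's top face.
- hole_front_left (a point): Mouth centre of the index hole between the front and left stations, z = 20 mm. The pin stands in it at the start.
- hole_front_right (a point): Mouth centre of the index hole between the front and right stations.
- hole_back_left (a point): Mouth centre of the index hole between the back and left stations.
- hole_back_right (a point): Mouth centre of the index hole between the back and right stations.
- open_box: The junction box without a lid: light grey plastic, 60 x 60 x 30 mm, walls 2.5 mm, open at the top, a white terminal strip visible inside. Origin at the centre of its underside (z = 38 mm in its nest, 70 mm from the dial's axis). It starts at the left, right or back station. Loose in its nest with 1 mm of play; rides round with the dial.
- lidded_box_a: A junction box closed with its lid, light grey, 60 x 60 mm, 35 mm tall in all (lid 62 mm square). Origin at the centre of its underside. Starts at the front station.
- lidded_box_b: Another, the same; left, right or back station.
- lidded_box_c: Another, the same; left, right or back station.
- spare_lid: Bystander: a grey lid 62 x 62 x 5 mm lying on the bench to the left. Origin at the centre of its underside.
- gland_tub: Bystander: translucent tub of black cable glands, 170 x 120 x 100 mm, on the bench to the left. Origin at the centre of its underside.
- crimp_pliers: Bystander: red-handled crimping pliers, 180 mm long, 18 mm thick, lying on the bench to the right. Origin near their middle, on the bench.
- screwdriver: Bystander: red-handled screwdriver, 200 mm long, lying on the bench to the right. Origin near its middle, on the bench.
Mind the look-alikes: they are no part of the job. What is shaped like the lidded_box_b but turquoise is not meant.

How it is judged:
On the way, in this order (a step that is already met when the one before it is completed fails the run):
1. the index pin is pulled up clear of its hole (value of joint plunger above 0.0105 m), for 0.1 s.
2. the open box is at the front station and the pin is home in the hole there (x of open_box in the frame of index_base below -0.062 m and y of open_box in the frame of index_base between -0.008 and 0.008 m and value of joint plunger below 0.002 m), for 0.2 s.
At the end, for the whole second after the job is handed in: The open box stands at the front station (over 62 mm from the axis towards the front, within 8 mm of its centre line), the pin is home (lift below 2 mm), all is at rest, and the four boxes sit upright in their nests (within 4 mm of their height, tilt under 0.1 rad) (all of step 2 and linear speed of open_box below 0.01 m/s and velocity of joint dial between -0.03 and 0.03 rad/s and height (world z) of open_box between 0.034 and 0.042 m and angle between each of open_box, lidded_box_a, lidded_box_b, lidded_box_c's own z axis and vertical below 0.1 rad and height (world z) of lidded_box_a between 0.034 and 0.042 m and height (world z) of lidded_box_b between 0.034 and 0.042 m and height (world z) of lidded_box_c between 0.034 and 0.042 m); the robot touches nothing.
It fails at once if a box is lifted out of its nest or tipped (height (world z) of any of open_box, lidded_box_a, lidded_box_b, lidded_box_c above 0.047 m or height (world z) of any of open_box, lidded_box_a, lidded_box_b, lidded_box_c below 0.03 m or angle between any of open_box, lidded_box_a, lidded_box_b, lidded_box_c's own z axis and vertical above 0.2 rad).
It fails at once if one of the other things on the bench is moved by more than 30 mm (distance of any of spare_lid, gland_tub, crimp_pliers, screwdriver from where it was at the start of the episode above 0.03 m).
It also fails if it takes over 45 s, if anything falls off the work surface, if the arm or the gripper's body presses on something with over 40 N, if the wrist force passes 120 N, or if a joint passes its speed limit or range.

## Working session

There is one attempt and no reset: what is moved stays moved. The work goes in short steps, Python scripts to look and compute and a shell command to move; the robot and the scene stay as the last step left them, time stands still between calls to the robot, and variables do not carry over. Pictures are saved under pics/ and viewed, at most 10 in all, crops included, and the job is handed in when it is done.

```bash
mkdir -p pics; cat > h.py <<'E'
from workcell import *
import numpy as np, cv2
def snap(n,f):
    c=camera(n); cv2.imwrite('pics/'+f,c['frame'][:,:,::-1]); 
    np.savez('pics/'+n+'.npz',**{k:np.array(v) for k,v in c.items()}); return c
def ray(c,u,v,z):
    K=np.array([[c['fx'],0,c['cx']],[0,c['fy'],c['cy']],[0,0,1]],float)
    p=cv2.undistortPoints(np.array([[[u,v]]],float),K,np.array([float(c['k1']),0,0,0]))[0,0]
    E=np.array(c['extrinsics']);R=E[:3,:3];t=E[:3,3]
    o=-R.T@t;d=R.T@np.array([p[0],p[1],1]);return o+d*(z-o[2])/d[2]
def proj(c,P):
    E=np.array(c['extrinsics']);q=E[:3,:3]@np.array(P)+E[:3,3];s=q[:2]/q[2];s=s*(1+c['k1']*(s@s))
    return c['fx']*s[0]+c['cx'],c['fy']*s[1]+c['cy']
E
python3 - <<'E'
from h import *
a=snap('scene','a.png')['frame'];b=snap('side','b.png')['frame']
o=get_obs();print(o['clock'],o['position'],o['ee_rot'],o['grip_width'])
E
```

```text
0.1 [0.14712029 0.60710672 0.2415924 ] [ 1.18582215e-01  9.92944026e-01 -6.43778586e-04 -6.83131837e-05] 1.0005497125764153
```

View pics/a.png

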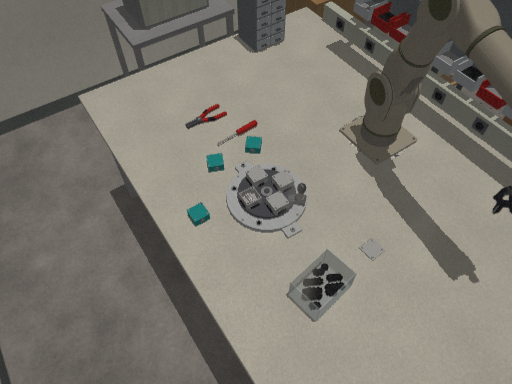

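View pics/b.png

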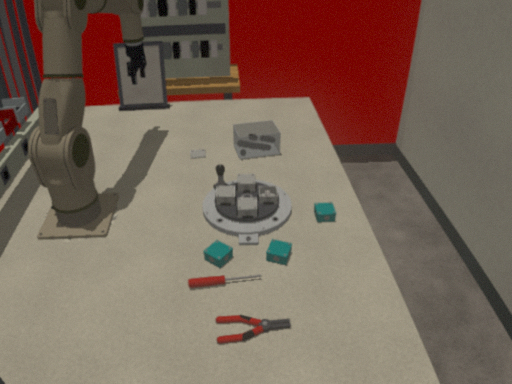

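The scene shows the dial at about (267,197) and the knob at (301,187). The box at the back station (250,199) looks open. The side view shows the knob at (220,172). Next I'll magnify both views to confirm.

```bash
python3 - <<'E'
from h import *
a=dict(np.load('pics/scene.npz'));b=dict(np.load('pics/side.npz'))
A=cv2.resize(a['frame'][150:240,215:315],(800,720)[:2],interpolation=cv2.INTER_CUBIC)[:, :]
A=cv2.resize(a['frame'][155:240,215:315],None,fx=4,fy=4,interpolation=cv2.INTER_CUBIC)
B=cv2.resize(b['frame'][155:240,198:298],None,fx=4,fy=4,interpolation=cv2.INTER_CUBIC)
cv2.imwrite('pics/c.png',np.hstack([A,B])[:,:,::-1])
print(ray(a,267,197,.02),ray(b,247,206,.02),ray(a,301,187,.1),ray(b,220,169,.1))
E
```

```text
[0.57200146 0.01449601 0.02      ] [ 0.56843442 -0.01547352  0.02      ] [0.48133615 0.0914699  0.1       ] [0.48389493 0.09538752 0.1       ]
```

View pics/c.png

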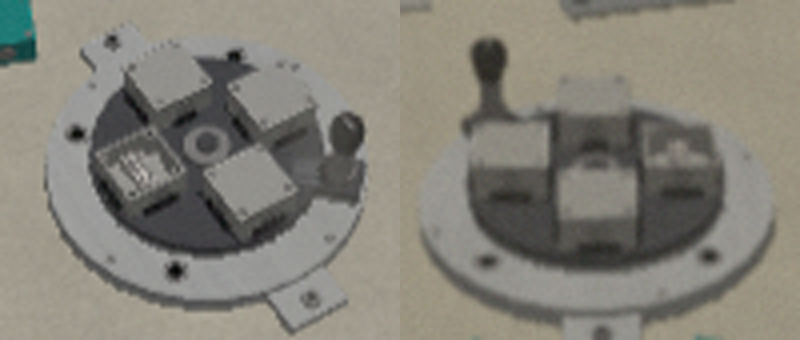

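The crop shows the open box at the back station. The index holes are at (235,56), (77,132) and (176,271) in the scene half and (487,261), (710,257) in the side half. The dial has to turn half a revolution, so the pin goes into the back-right hole.

```bash
python3 - <<'E'
from h import *
from scipy.optimize import least_squares
a=dict(np.load('pics/scene.npz'));b=dict(np.load('pics/side.npz'))
def dk(c,u,v,r=4):
    g=cv2.cvtColor(c['frame'],cv2.COLOR_RGB2GRAY).astype(float);u0,v0=int(round(u)),int(round(v))
    w=g[v0-r:v0+r+1,u0-r:u0+r+1];W=np.clip(np.median(w)-25-w,0,None);y,x=np.mgrid[v0-r:v0+r+1,u0-r:u0+r+1]
    return (W*x).sum()/W.sum(),(W*y).sum()/W.sum()
s=lambda x,y,ox,oy:(ox+(x+.5)/4-.5,oy+(y+.5)/4-.5)
obs=[]
for c,x,y,ox,ang in[(a,235,56,215,-135),(a,77,132,215,-45),(a,176,271,215,45),(b,87,261,198,-135),(b,310,257,198,-45)]:
    p=s(x,y,ox,155);q=dk(c,*p,r=3);P=ray(c,*q,.02);obs.append((P,np.radians(ang)));print(np.round(p,2),np.round(q,2),P)
f=lambda t:np.concatenate([P[:2]-t[:2]-.125*np.array([np.cos(t[2]+g),np.sin(t[2]+g)]) for P,g in obs])
r=least_squares(f,[.57,0,0]);cx,cy,w=r.x;print(r.x,r.fun.round(4))
for n,g in[('FL',135),('FR',-135),('BR',-45)]:
    print(n,cx+.125*np.cos(w+np.radians(g)),cy+.125*np.sin(w+np.radians(g)))
for c,x,y,ox in[(a,347,133,215),(b,90,55,198)]: print('knob',ray(c,*s(x,y,ox,155),.1))
E
```

```text
[273.38 168.62] [273.22 168.55] [ 0.47531382 -0.08313243  0.02      ]
[233.88 187.62] [233.76 188.04] [ 0.6521237  -0.08891878  0.02      ]
[258.62 222.38] [258.42 222.33] [0.65939942 0.08767803 0.02      ]
[219.38 219.88] [219.47 219.85] [ 0.47624257 -0.08175862  0.02      ]
[275.12 218.88] [274.83 218.61] [ 0.65271194 -0.08927128  0.02      ]
[ 0.56751893  0.00258884 -0.0382009 ] [-0.0005 -0.0008 -0.0003  0.0002  0.0002  0.0001  0.0004  0.0006  0.0002
 -0.0002]
FL 0.4825707644112595 0.09428839777287153
FR 0.4758193781473908 -0.08235932732857451
BR 0.6524671032488368 -0.0891107135924432
knob [0.48256743 0.09524838 0.1       ]
knob [0.48436936 0.09940374 0.1       ]
```

```bash
python3 -m inch '[{"slide":[0.01,-0.015,0],"yaw":0},{"slide":[0.03,-0.045,0],"yaw":0},{"slide":[0.05,-0.075,0],"yaw":0},{"slide":[0.07,-0.105,0],"yaw":0},{"slide":[0.09,-0.135,0],"yaw":0},{"slide":[0.11,-0.165,0],"yaw":0},{"slide":[0.13,-0.195,0],"yaw":0},{"slide":[0.15,-0.225,0],"yaw":0},{"slide":[0.17,-0.255,0],"yaw":0},{"slide":[0.19,-0.285,0],"yaw":0},{"slide":[0.21,-0.315,0],"yaw":0},{"slide":[0.23,-0.345,0],"yaw":0},{"slide":[0.25,-0.375,0],"yaw":0},{"slide":[0.27,-0.405,0],"yaw":0},{"slide":[0.29,-0.44,0],"yaw":0},{"slide":[0.31,-0.475,0],"yaw":0},{"slide":[0.325,-0.5,-0.02],"yaw":0},{"slide":[0.3355,-0.5128,-0.05],"yaw":0},{"slide":[0.3355,-0.5128,-0.06],"yaw":0},{"slide":[0.3355,-0.5128,-0.06],"yaw":0}]' 0 60
python3 - <<'E'
from h import *
c=snap('wrist','w.png');o=get_obs();print(o['position'],o['ft_force'],o['clock'])
print('expect knob',proj(c,[.4826,.0943,.108]),proj(c,[.4826,.0943,.115]))
E
```

```text
clock: 1.77
position: [0.4812, 0.0935, 0.1797]
ee_rot: [0.12, 0.993, -0.001, -0.002]
ft_force: [0.3, 0.5, -0.4]
grip_width: 1.002
grasp_force: 0.0
[0.48176103 0.09482749 0.18144869] [0.07466958 0.11648985 0.48160401] 1.8167
expect knob (np.float64(262.93483880235675), np.float64(209.08197821372)) (np.float64(262.9963163258207), np.float64(212.27591772112888))
```

View pics/w.png

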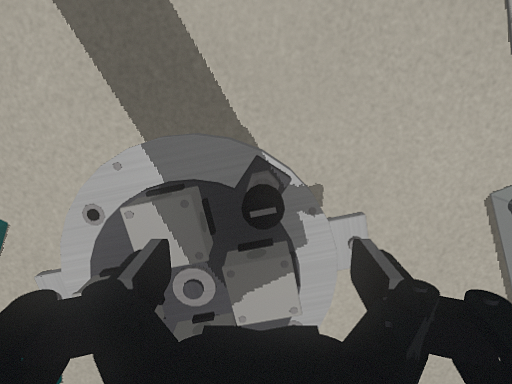

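The wrist view shows the knob centred at (263,207), against an expected (263,209). The estimate holds, so I'll descend and pinch.

```bash
python3 -m inch '[{"slide":[0,0,-0.015],"yaw":0},{"slide":[0,0,-0.035],"yaw":0},{"slide":[0,0,-0.055],"yaw":0},{"slide":[0,0,-0.07],"yaw":0},{"slide":[0,0,-0.08],"yaw":0},{"slide":[0,0,-0.087],"yaw":0},{"slide":[0,0,-0.089],"yaw":0},{"slide":[0,0,-0.089],"yaw":0},{"slide":[0,0,-0.089],"yaw":0}]'
python3 -m inch '[{"slide":[0,0,0],"yaw":0},{"slide":[0,0,0],"yaw":0},{"slide":[0,0,0],"yaw":0},{"slide":[0,0,0],"yaw":0},{"slide":[0,0,0],"yaw":0},{"slide":[0,0,0],"yaw":0},{"slide":[0,0,0],"yaw":0},{"slide":[0,0,0],"yaw":0},{"slide":[0,0,0],"yaw":0},{"slide":[0,0,0],"yaw":0}]' 255 60
```

```text
clock: 2.57
position: [0.4832, 0.095, 0.0942]
ee_rot: [0.118, 0.993, 0.0, 0.001]
ft_force: [-0.1, 0.0, -0.4]
grip_width: 0.999
grasp_force: 0.0
clock: 3.4
position: [0.483, 0.0947, 0.0937]
ee_rot: [0.119, 0.993, 0.0, 0.0]
ft_force: [-1.4, -0.8, 5.5]
grip_width: 0.332
grasp_force: 59.2
```

```bash
python3 -m inch '[{"slide":[0,0,0.003],"yaw":0},{"slide":[0,0,0.006],"yaw":0},{"slide":[0,0,0.009],"yaw":0},{"slide":[0,0,0.012],"yaw":0},{"slide":[0,0,0.0135],"yaw":0},{"slide":[0,0,0.0135],"yaw":0},{"slide":[0,0,0.0135],"yaw":0},{"slide":[0,0,0.0135],"yaw":0}]'
python3 - <<'E'
from h import *
o=get_obs();print(o['ft_force'],o['position'])
t=np.radians(132.81);p=.125*np.array([np.cos(t),np.sin(t)])
for i in range(0,21):
    q=t-i*np.pi/20;print(i,(.125*np.array([np.cos(q),np.sin(q)])-p).round(4))
E
```

```text
clock: 4.07
position: [0.4824, 0.0944, 0.1065]
ee_rot: [0.119, 0.993, -0.0, -0.0]
ft_force: [1.3, -2.4, -9.1]
grip_width: 0.336
grasp_force: 59.7
[ 1.3120806  -2.39493337 -9.10720165] [0.4823835  0.09438176 0.10650707]
0 [0. 0.]
1 [0.0154 0.0122]
2 [0.0325 0.0218]
3 [0.0509 0.0286]
4 [0.0701 0.0324]
5 [0.0897 0.0332]
6 [0.1092 0.0309]
7 [0.1281 0.0256]
8 [0.1459 0.0174]
9 [0.1622 0.0065]
10 [ 0.1766 -0.0068]
11 [ 0.1888 -0.0221]
12 [ 0.1984 -0.0393]
13 [ 0.2052 -0.0576]
14 [ 0.2091 -0.0769]
15 [ 0.2099 -0.0965]
16 [ 0.2076 -0.116 ]
17 [ 0.2023 -0.1348]
18 [ 0.1941 -0.1527]
19 [ 0.1832 -0.169 ]
20 [ 0.1699 -0.1834]
```

The wrist force of −9.1 N matches the spring near its upper stop, so the pin is up. Now I'll turn it clockwise along the arc in two halves.

```bash
python3 -m inch '[{"slide":[0.0075,0.0065,0],"yaw":0},{"slide":[0.0154,0.0122,0],"yaw":0},{"slide":[0.0238,0.0173,0],"yaw":0},{"slide":[0.0325,0.0218,0],"yaw":0},{"slide":[0.0416,0.0255,0],"yaw":0},{"slide":[0.0509,0.0286,0],"yaw":0},{"slide":[0.0604,0.0308,0],"yaw":0},{"slide":[0.0701,0.0324,0],"yaw":0},{"slide":[0.0799,0.0331,0],"yaw":0},{"slide":[0.0897,0.0332,0],"yaw":0},{"slide":[0.0995,0.0324,0],"yaw":0},{"slide":[0.1092,0.0309,0],"yaw":0},{"slide":[0.1187,0.0286,0],"yaw":0},{"slide":[0.1281,0.0256,0],"yaw":0},{"slide":[0.1371,0.0219,0],"yaw":0},{"slide":[0.1459,0.0174,0],"yaw":0},{"slide":[0.1542,0.0123,0],"yaw":0},{"slide":[0.1622,0.0065,0],"yaw":0},{"slide":[0.1696,0.0002,0],"yaw":0},{"slide":[0.1766,-0.0068,0],"yaw":0}]'
python3 -c "
from h import *
c=snap('scene','d.png');s=snap('side','d2.png');o=get_obs();print(o['position'],o['ft_force'])
cv2.imwrite('pics/d3.png',np.hstack([cv2.resize(x['frame'][r:r+100,u:u+100],None,fx=4,fy=4,interpolation=2) for x,r,u in((c,140,215),(s,140,198))])[:,:,::-1])"
```

```text
clock: 5.73
position: [0.66, 0.0875, 0.1068]
ee_rot: [0.118, 0.993, 0.0, -0.0]
ft_force: [-2.8, -0.6, -9.6]
grip_width: 0.335
grasp_force: 59.9
[0.66109194 0.08596256 0.10725216] [ 1.27331674 -1.62845034 -9.94344518]
```

View pics/d3.png

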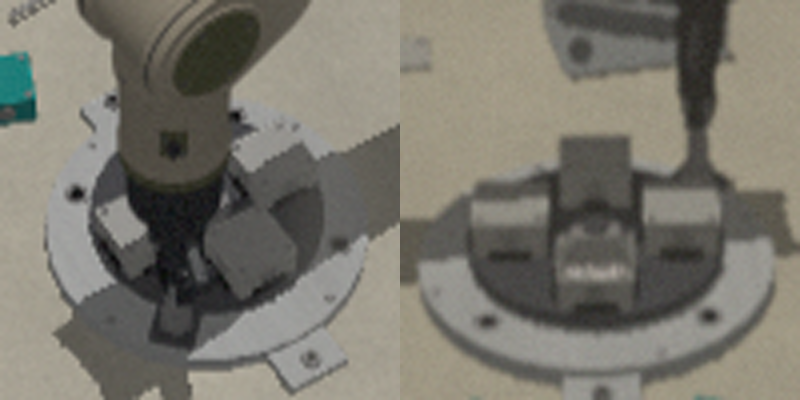

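Halfway round: the lug is at back-left and the open box (side half, 595,265) is at the right station. All boxes are seated. On to the second half.

```bash
python3 -m inch '[{"slide":[0.0064,-0.0075,0],"yaw":0},{"slide":[0.0122,-0.0153,0],"yaw":0},{"slide":[0.0173,-0.0238,0],"yaw":0},{"slide":[0.0218,-0.0325,0],"yaw":0},{"slide":[0.0255,-0.0416,0],"yaw":0},{"slide":[0.0286,-0.0508,0],"yaw":0},{"slide":[0.0309,-0.0604,0],"yaw":0},{"slide":[0.0325,-0.0701,0],"yaw":0},{"slide":[0.0332,-0.0799,0],"yaw":0},{"slide":[0.0333,-0.0897,0],"yaw":0},{"slide":[0.0325,-0.0995,0],"yaw":0},{"slide":[0.031,-0.1092,0],"yaw":0},{"slide":[0.0287,-0.1187,0],"yaw":0},{"slide":[0.0257,-0.128,0],"yaw":0},{"slide":[0.0219,-0.1371,0],"yaw":0},{"slide":[0.0175,-0.1459,0],"yaw":0},{"slide":[0.0124,-0.1542,0],"yaw":0},{"slide":[0.0066,-0.1622,0],"yaw":0},{"slide":[0.0002,-0.1696,0],"yaw":0},{"slide":[-0.0067,-0.1766,0],"yaw":0}]'
python3 -m inch '[{"slide":[0,0,0],"yaw":0},{"slide":[0,0,0],"yaw":0},{"slide":[0,0,0],"yaw":0}]'
```

```text
clock: 7.5
position: [0.652, -0.0896, 0.1069]
ee_rot: [0.119, 0.993, 0.0, 0.0]
ft_force: [0.9, 1.2, -8.8]
grip_width: 0.339
grasp_force: 60.2
clock: 7.75
position: [0.6527, -0.0888, 0.1069]
ee_rot: [0.119, 0.993, -0.0, 0.0]
ft_force: [-0.4, -1.0, -9.6]
grip_width: 0.332
grasp_force: 60.2
```

```bash
python3 -m inch '[{"slide":[0,0,-0.003],"yaw":0},{"slide":[0,0,-0.006],"yaw":0},{"slide":[0,0,-0.009],"yaw":0},{"slide":[0,0,-0.0115],"yaw":0},{"slide":[0,0,-0.0132],"yaw":0},{"slide":[0,0,-0.0132],"yaw":0},{"slide":[0,0,-0.0132],"yaw":0}]'
```

```text
clock: 8.33
position: [0.6531, -0.0886, 0.094]
ee_rot: [0.119, 0.993, 0.0, 0.0]
ft_force: [0.5, 1.1, -3.6]
grip_width: 0.332
grasp_force: 60.7
```

```bash
python3 -m inch '[{"slide":[0,0,0],"yaw":0},{"slide":[0,0,0],"yaw":0},{"slide":[0,0,0],"yaw":0},{"slide":[0,0,0],"yaw":0},{"slide":[0,0,0],"yaw":0},{"slide":[0,0,0],"yaw":0},{"slide":[0,0,0],"yaw":0},{"slide":[0,0,0],"yaw":0}]' 0
python3 -m inch '[{"slide":[0,0,0.005],"yaw":0},{"slide":[0,0,0.02],"yaw":0},{"slide":[0,0,0.04],"yaw":0},{"slide":[0,0,0.065],"yaw":0},{"slide":[0,0,0.09],"yaw":0},{"slide":[0,0.025,0.115],"yaw":0},{"slide":[0,0.055,0.135],"yaw":0},{"slide":[0,0.085,0.15],"yaw":0},{"slide":[0,0.12,0.15],"yaw":0},{"slide":[0,0.155,0.15],"yaw":0},{"slide":[0,0.19,0.15],"yaw":0},{"slide":[0,0.225,0.15],"yaw":0},{"slide":[0,0.26,0.15],"yaw":0},{"slide":[0,0.29,0.15],"yaw":0},{"slide":[0,0.32,0.15],"yaw":0},{"slide":[0,0.34,0.15],"yaw":0},{"slide":[0,0.35,0.15],"yaw":0},{"slide":[0,0.35,0.15],"yaw":0}]'
python3 -c "
from h import *
c=snap('scene','e.png');s=snap('side','e2.png');o=get_obs();print(o['position'],o['ft_force'])
print('knob side',proj(s,[.6525,-.0891,.115]),'scene',proj(c,[.6525,-.0891,.115]),'lifted',proj(s,[.6525,-.0891,.126]))
cv2.imwrite('pics/e3.png',np.hstack([cv2.resize(x['frame'][r:r+100,u:u+100],None,fx=4,fy=4,interpolation=2) for x,r,u in((c,140,215),(s,140,198))])[:,:,::-1])"
```

```text
clock: 9.0
position: [0.6526, -0.0888, 0.0937]
ee_rot: [0.119, 0.993, 0.0, 0.0]
ft_force: [0.1, -0.6, -0.2]
grip_width: 0.998
grasp_force: 0.0
clock: 10.5
position: [0.6519, 0.264, 0.2434]
ee_rot: [0.117, 0.993, 0.0, -0.0]
ft_force: [1.1, -0.4, -0.1]
grip_width: 1.002
grasp_force: 0.0
[0.65298359 0.25959002 0.243781  ] [ 0.43895668 -0.44483275 -0.31390157]
knob side (np.float64(275.6306853156749), np.float64(194.3468743085533)) scene (np.float64(232.37022296722301), np.float64(172.2979072823531)) lifted (np.float64(275.73531780028526), np.float64(191.40533868958508))
```

View pics/e3.png

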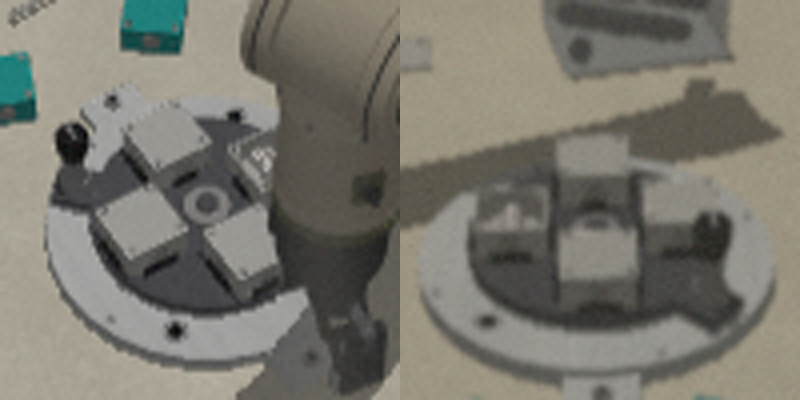

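The open box is at the front station (side half, 512,205) and the knob is at back-right (712,235). The pinch height on release was 0.094, the same as at the original grasp. The residual pull of 3.6 N was below the spring's 6 N at home. Both say the pin is home, and the gripper is clear.

```bash
python3 -c "
from workcell import *
print(hand_in())"
```

```text
the job is handed in; nothing more can be done
None
```

I turned the dial half a revolution so the open box stands at the front station, seated the index pin home in the back-right hole, and handed the job in at about 10.6 s; the verdict was not shown.

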